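# Lock a fixture riser into its cam dock

### The arm

A 6-joint arm with a two-finger parallel gripper is mounted at the origin on the work surface. World frame = base frame: x ahead of the robot, y to its left, z up, the work surface at z = 0. Lengths are in m, angles in rad, forces in N, time in s.
With the tool pointing down it reaches from about 0.25 to 0.775 m from the base axis. Payload 4 kg.
Tool frame: the origin (TCP) lies at the very end of the fingers, on their centre line; the grasp point (between the pads) lies 19 mm behind it (robot.hold_point_z is the distance from the TCP to the grasp point, in m); z points along the fingers, y is the line along which they close (so a half turn about z gives the same grasp; the last joint's range is limited). The gripper opens to 94 mm and grips with 3 to 60 N. Pads are 16 mm wide; open, the fingers measure 119 mm over their backs; the gripper's body (75 mm by 177 mm) begins 78 mm behind the grasp point.
Start: joints at [-1.261, 0.087, 1.371, -0, 1.684, -0.103], TCP at [0.221, -0.504, 0.206] pointing down, gripper open.
Joint ranges: [-3.1, 3.1], [-0.76, 2.03], [0.27, 2.55], [-1.08, 4.22], [0.17, 2.65], [-2.57, 2.57]. Speed limits (rad/s): [2.79, 2.79, 3.14, 3.14, 3.14, 3.14].

### API

Orientations are given as [roll, pitch, yaw] about the fixed x, y, z axes, in that order (R = Rz(yaw) Ry(pitch) Rx(roll)).
In Python, from bench import robot gives the robot as it stands.
- The arm moves only by the tool carry_out, never from a script. Its argument "steps" is a list of rows, each a list of 3 entries, a list of its own where there are three numbers: the shift along the tool's x, y, z in m, then the turn about the tool's z in units of 10 degrees (1.0 is 10 degrees), then the closure, from -1 (fully open) to 1 (shut). In form: [[[tx, ty, tz], roll, jaw], ...]. A call has 1 to 10 rows; each row is the pose to reach, as a shift and turn from the pose commanded when the call began, along the tool's axes at that moment; what a row does not reach only later rows make up. A row lasts 1/8 s, in which the tool goes at most 62.5 mm and 10.7 degrees, less where a joint would pass 70% of its speed; a pose out of reach is approached as far as the arm can. A call with a gripper value outside its range is refused whole. The fingers move at their own pace and stop on an object; the grip force is fixed at half the most. Time passes only in rows, so rows that repeat a pose let the fingers close. It gives the time, the measured TCP pose, the force, the opening and the grip force at its end, in the units of the state.
- robot.get_obs(): the state, without advancing time (a new reading comes with each control period).
- robot.snapshot(name): name is "scene" or "top" or "wrist"; returns a dict with "image" (400x640x3 uint8, red, green, blue), "z_map" (400x640 float32, m along the optical axis (not along the pixel's ray), 0 where there is no reading), "mtx" (3x3 intrinsics, pixels), "R" (3x3) and "t" (3): a world point X has camera coordinates R X + t. Camera axes: x right, y down, z forward; pixel columns grow to the right and rows downward; lengths in m; the calibration is good to about 2 mm. A picture is of the moment at which its call begins.
- robot.close_job(): hands the job in; it is judged then, once.
The state is a dict: "time": time; "joint_positions": joint angles; "qvel": joint speeds; "joint_torque": joint torques, N m; "tool_pos": TCP position; "ee_rot": TCP orientation; "wrist_force": force on the tool from outside, world axes, zero at the start; "wrist_torque": the same for the moment, N m; "width": finger opening in m; "finger_force": force on a finger pad.
Only numpy, scipy, OpenCV 4.12 (cv2) and the standard library are available. Lean on these libraries where they do the work, as an engineer would, in place of code of your own. Each camera call takes 0.05 s, during which the arm holds its last target. There are 200 camera calls.

### The job

On the measuring machine's fixture plate, slide the small aluminium riser, stud first, between the guide rails of the cam dock until the stud's barrel-shaped head is in the mouth of the cam. Let go, then turn the cam's key clockwise until the cam has drawn the riser snug against the two stop pads: clearly tight, so that the pull stays on when you let go, but stop soon after it goes tight and never force the key. Push and turn gently, and leave the tools lying around as they are.

Things in the scene. Friction and masses are not known exactly. Their poses are not given: they have to be found in the camera images.
- dock: cam dock bolted to the 15 mm thick steel fixture plate. Origin on the cam's vertical axis at the plate's top face (world z 0.015); z up; +x points out of its mouth, along the lane by which the riser comes. Housing 80 x 84 mm, 28 mm high, open at the top, its front at x = 33.5 mm. Small tools up to 22 mm high lie beside it.
- lane_end (a point): outer end of the lane between the dock's two guide rails, at x = 120 mm, y = 0 in the dock's frame, on the plate. Rails 14 mm high run along the dock's x from 32 to 94 mm, inner faces at y = +-26.5 mm (the 50 mm wide riser has 1.5 mm play a side), then flare out to about y = +-37 mm here.
- pads_mean (a point): middle of the two steel stop pads' face at its mean place, x = 36 mm in the dock's frame, 14 mm above the plate. The pads (at y = +-20 mm) are shimmed: their true face lies anywhere within 1.8 mm of this, along x, and is not measured.
- cam (a joint): angle of the cam in rad, positive clockwise seen from above. Near 0 (starts -0.2 to 0.05) its slot's mouth faces the dock's +x. From about 0.4 the rim passes behind the stud head, then draws it in by about 5 mm per rad until the riser meets the pads, somewhere from about 1.0 to 1.75 rad depending on the shims. Travel ends at 2.2. It stays where it is left.
- cam_grip (a point): point on the cam's axis, 52 mm above the plate, in the cam's key: an upright flat bar 56 mm long, 12 mm thick, 36 to 62 mm above the plate. At cam angle 0 the bar lies along the dock's x (point x axis: along the bar, turns with the cam). Free room for fingers above 28 mm; the docked riser's column stands about 70 mm from the axis.
- cam_scroll: the cam's curved slot that takes the stud head: 60 mm across, 8 to 26 mm above the plate; origin on the cam's axis at the plate. Torque to turn it: up to about 0.1 N m free or dragging the riser; once the pads are met it climbs steeply, about 0.1 N m each 0.06 rad: 0.3 to 0.4 is properly snug (about 30 N of pull), over 0.45 is overtightened. Turn slowly there.
- riser: loose aluminium riser, 0.4 to 0.65 kg. Origin: centre of the underside of its base block, 64 x 50 x 30 mm (x, y, z); z up; the stud points to its -x. With the head on the open cam's hub, riser x along the dock's x, its origin is at about x = 72 mm in the dock's frame; drawn tight, at 66 to 70 mm.
- riser_grip (a point): point in the riser's column, 62 mm above the plate; axes as the riser's. The column, the place to grip it, is 26 x 26 mm square, centred at riser x = +16 mm, from 30 to 81 mm above the plate.
- stud_head (a point): centre of the stud's head, an upright barrel (11 mm diameter, 17 mm tall), 54 mm in front (-x) of the riser's origin, 17 mm above the plate; neck 6 mm thick. Pushed in, it stops on the open cam's hub at about x = 18 mm, y = 0 in the dock's frame, short of the tight position.
- hex_key: black L-shaped hex key, 95 mm, 6 mm thick, lying flat, a bystander; leave it
- spare_stud: spare steel stud, 40 mm long, 13 mm heads, lying, a bystander; leave it
- hole_block: steel block 50 x 40 x 22 mm with two holes, a bystander; leave it
- ring_gauge: steel ring 56 mm across, 18 mm high, a bystander; leave it
- t_driver: T-handled driver, 130 mm long, 85 mm wide handle 18 mm high, a bystander; leave it
- angle_plate: aluminium angle plate 60 x 50 x 60 mm, a bystander; leave it
- gauge_box: open wooden box 90 x 60 x 27 mm with steel blocks in it, a bystander; leave it
Mind the look-alikes: they are no part of the job. What is shaped like the riser but green or red is not meant.

How it is judged:
By the outcome, as a careful person would: the job done as asked, in the order asked, and still so for the second after the job is handed in, with the robot touching nothing.
It also fails if it takes over 72 s, if anything falls off the work surface, if the arm or the gripper's body presses on something with over 40 N, if the wrist force passes 120 N, or if a joint passes its speed limit or range.

## Working session

There is one attempt and no reset: what is moved stays moved. The work goes in short steps, Python scripts to look and compute and a tool call to move; the robot and the scene stay as the last step left them, time stands still between calls to the robot, and variables do not carry over. Pictures are saved under pics/ and viewed, at most 10 in all, crops included, and the job is handed in when it is done.

Besides the shell and the picture viewer there is one more tool, called after ">>>" as name(argument=value, ...) on one line, values as JSON. carry_out: Moves the arm, as the interface text tells. Its arguments: {"type":"object","properties":{"steps":{"type":"array","items":{"type":"array"}}},"required":["steps"]}

```bash
mkdir -p pics; cat > h.py <<'E'
from bench import robot
import numpy as np, cv2
def snap(n,f=None):
    s=robot.snapshot(n)
    if f: cv2.imwrite('pics/'+f, cv2.cvtColor(s['image'],cv2.COLOR_RGB2BGR))
    return s
def pt(s,u,v,z=None):
    K,R,t=s['mtx'],s['R'],s['t']
    d=R.T@np.linalg.inv(K)@np.array([u,v,1.]); c=-R.T@t
    if z is None: return c+d*s['z_map'][int(v),int(u)]
    return c+d*(z-c[2])/d[2]
def cloud(s):
    v,u=np.mgrid[0:400,0:640]
    d=np.stack([u,v,np.ones_like(u)],-1)@np.linalg.inv(s['mtx']).T*s['z_map'][...,None]
    return (d-s['t'])@s['R']
E
python3 - <<'E'
from h import *
a=snap('top','top.png'); b=snap('scene','scene.png')
o=robot.get_obs(); print({k:np.round(v,3) for k,v in o.items()}); print(a['R'],-a['R'].T@a['t'])
E
```

```text
{'time': np.float64(0.1), 'joint_positions': array([-1.261,  0.088,  1.372,  0.   ,  1.684, -0.103]), 'qvel': array([ 0.002, -0.002, -0.004,  0.001,  0.001,  0.003]), 'joint_torque': array([ 3.0000e-03, -3.4125e+01, -3.0330e+01,  7.2000e-02,  3.0000e-02,
       -0.0000e+00]), 'tool_pos': array([ 0.22 , -0.503,  0.204]), 'ee_rot': array([-3.14 , -0.   ,  0.413]), 'wrist_force': array([ 0.391, -0.624, -0.359]), 'wrist_torque': array([0.029, 0.002, 0.018]), 'finger_force': np.float64(0.0), 'width': np.float64(0.094)}
[[ 1.00915010e-02 -9.99949079e-01  2.11361904e-05]
 [-9.95175994e-01 -1.00453937e-02 -9.75901139e-02]
 [ 9.75853569e-02  9.63796498e-04 -9.95226692e-01]] [0.39861113 0.01702625 1.1756407 ]
```

View pics/top.png

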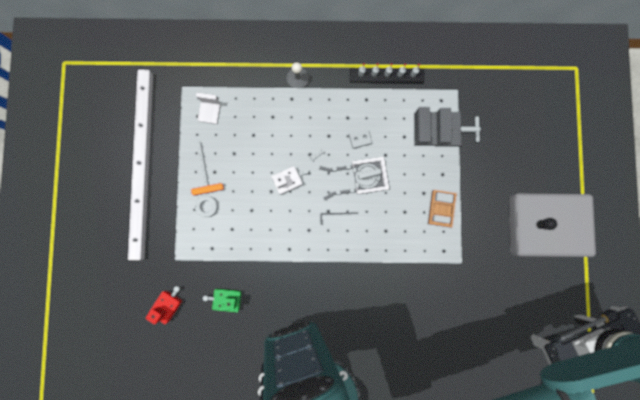

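View pics/scene.png

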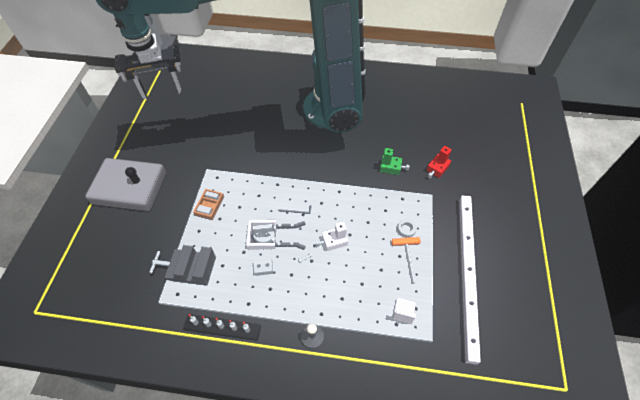

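The top view shows the dock at about (370,175) with its mouth to the left, the riser at (287,180) with its stud pointing right, the spare stud at (318,156), the hex key at (340,214) and the hole block at (360,139). I'll measure now.

```bash
python3 - <<'E'
from h import *
a=snap('top'); P=cloud(a)
im=cv2.cvtColor(a['image'],cv2.COLOR_RGB2BGR)
cv2.imwrite('pics/crop.png',cv2.resize(im[120:235,255:415],None,fx=5,fy=5,interpolation=cv2.INTER_CUBIC))
roi=np.zeros((400,640),bool); roi[120:235,255:415]=1
def comps(lo,hi,name,mn=6):
    m=(roi&(P[...,2]>lo)&(P[...,2]<hi)).astype(np.uint8)
    n,l,st,c=cv2.connectedComponentsWithStats(m)
    for i in range(1,n):
        if st[i,4]>=mn:
            q=P[l==i]; r=cv2.minAreaRect((q[:,:2]*1000).astype(np.float32))
            print(name,st[i,4],c[i].round(1),'mean',q.mean(0).round(4),'rect',np.round(r[0],1),np.round(r[1],1),round(r[2],1))
comps(0.085,0.11,'col'); comps(0.067,0.085,'key'); comps(0.037,0.05,'mid45'); comps(0.024,0.034,'rails')
print(P[178,230,2],P[100,330,2])
E
```

```text
col 118 [279.7 179.4] mean [0.549  0.0951 0.0969] rect [549.5  95.2] [25.9 25.6] 24.3
key 118 [369.8 173. ] mean [ 0.5699 -0.1277  0.0779] rect [ 570.7 -127.6] [12.8 55.6] 15.0
key 10 [282.5 184.8] mean [0.5382 0.0894 0.0773] rect [538.2  89.6] [ 0.9 24.5] 25.0
mid45 207 [360.8 137. ] mean [ 0.6703 -0.1098  0.0393] rect [ 670.5 -108.6] [40.6 50. ] 16.3
mid45 286 [375.3 173.8] mean [ 0.5733 -0.1463  0.044 ] rect [ 571.8 -134.7] [84.5 80.6] 8.9
mid45 36 [367.3 165.7] mean [ 0.5946 -0.1262  0.0423] rect [ 593.3 -126.6] [12.6 49.6] 4.1
mid45 327 [290.2 179. ] mean [0.5573 0.072  0.046 ] rect [557.5  78.7] [50.4 68.9] 26.0
mid45 9 [354.8 168.9] mean [ 0.5863 -0.0941  0.0396] rect [586.2 -94.7] [ 5.3 10.3] 88.0
mid45 17 [305.5 170.8] mean [0.5796 0.0332 0.0417] rect [580.4  33.1] [ 9.9 10.6] 71.0
mid45 15 [274.  178.7] mean [0.5578 0.1135 0.0458] rect [555.1 113.7] [28.7  8.6] 6.6
mid45 8 [378.8 177. ] mean [ 0.5653 -0.1554  0.0428] rect [ 566.2 -155.1] [ 3.8 13.1] 88.9
mid45 36 [367.8 181.9] mean [ 0.5524 -0.1273  0.0422] rect [ 552.9 -127.2] [13.1 38.9] 22.2
mid45 14 [357.  184.6] mean [
[... 491 characters left out ...]
1] [ 2.5 13. ] 0.9
rails 7 [380.9 166. ] mean [ 0.5963 -0.1631  0.0293] rect [ 596.3 -162.4] [14.5  2.5] 4.7
rails 126 [337.3 167.6] mean [ 0.5909 -0.0496  0.0296] rect [589.8 -51.9] [ 19.8 100. ] 2.6
rails 61 [362.8 170.6] mean [ 0.5843 -0.1165  0.0261] rect [ 585.2 -116.7] [16.5 53.6] 28.8
rails 82 [372.  182.6] mean [ 0.5526 -0.1401  0.0268] rect [ 552.5 -137.3] [25.3 70.1] 29.0
rails 7 [369.6 179. ] mean [ 0.5622 -0.134   0.0262] rect [ 562.5 -134.3] [12.7  3.5] 27.4
rails 28 [362.6 180.1] mean [ 0.5591 -0.1159  0.0262] rect [ 560.2 -114.6] [32.1 10. ] 82.0
rails 112 [339.7 192.5] mean [ 0.5256 -0.056   0.0301] rect [524.5 -57.4] [18.  87.8] 12.5
0.019840788570587208 0.016987783538289458
```

View pics/crop.png

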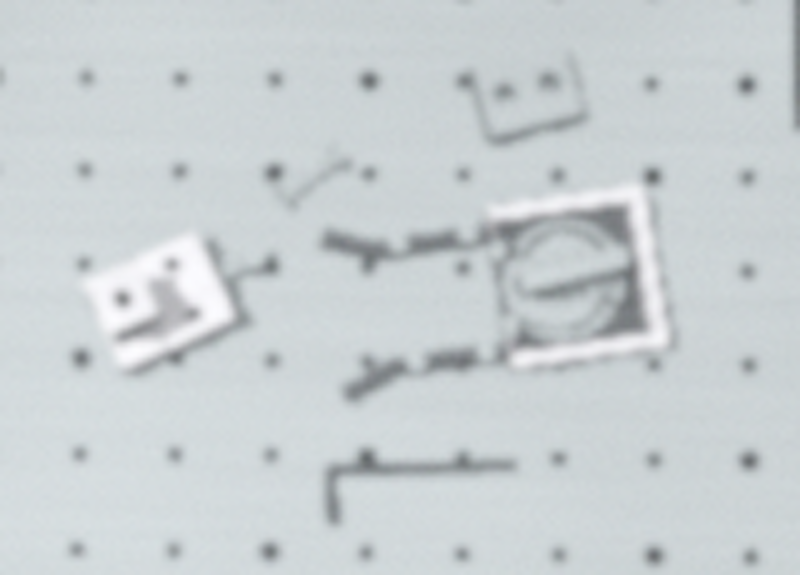

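Measured, and it agrees with the sizes given:

| Item | Result |
|---|---|
| Cam axis | about (0.5707, -0.128) |
| Dock +x | yaw 98.9° |
| Key | yaw 105° |
| Riser column | (0.5495, 0.0952), 26 mm square |
| Stud head | 69.4 mm from the column (70 expected) |
| Riser yaw | about 115.5° |

Moving above the riser.

>>> carry_out(steps=[[[0.04, -0.03, 0], -0.7, -1], [[0.095, -0.073, 0], -1.6, -1], [[0.15, -0.115, 0], -2.5, -1], [[0.2, -0.154, 0], -3.4, -1], [[0.25, -0.192, 0], -4.3, -1], [[0.3, -0.231, 0], -5.2, -1], [[0.35, -0.269, 0], -6.1, -1], [[0.4, -0.308, 0], -7.0, -1], [[0.45, -0.346, 0], -7.9, -1], [[0.49, -0.377, 0], -8.6, -1]])

```text
time: 1.4
tool_pos: [0.516, 0.035, 0.2053]
ee_rot: [-3.142, 0.0, 1.918]
wrist_force: [1.4, -0.9, 0.1]
width: 0.0938
finger_force: 0.0
```

```bash
python3 - <<'E'
from h import *
a=snap('wrist','w1.png'); o=robot.get_obs(); print({k:np.round(o[k],4) for k in('time','tool_pos','ee_rot','wrist_force')})
P=cloud(a)
def comps(lo,hi,name,mn=100):
    m=((P[...,2]>lo)&(P[...,2]<hi)).astype(np.uint8)
    n,l,st,c=cv2.connectedComponentsWithStats(m)
    for i in range(1,n):
        if st[i,4]>=mn:
            q=P[l==i]; r=cv2.minAreaRect((q[:,:2]*1000).astype(np.float32))
            print(name,st[i,4],c[i].round(0),'z',q[:,2].mean().round(4),'rect',np.round(r[0],1),np.round(r[1],1),round(r[2],1))
comps(0.09,0.105,'col'); comps(0.068,0.085,'key'); comps(0.04,0.05,'base'); 
E
```

```text
{'time': np.float64(1.45), 'tool_pos': array([0.5183, 0.042 , 0.2044]), 'ee_rot': array([ 3.1381, -0.0056,  1.928 ]), 'wrist_force': array([2.4765, 3.4884, 0.3051])}
col 946 [383. 142.] z 0.0961 rect [550.2  98.3] [26.3 26. ] 25.4
key 152 [626. 267.] z 0.0794 rect [831.6  66.7] [17.5 10.6] 68.9
key 147 [318. 357.] z 0.0771 rect [ 576.2 -142.8] [11.9 18.8] 13.6
base 1912 [372. 159.] z 0.0452 rect [557.2  83.7] [50.3 64.2] 25.5
base 111 [599. 258.] z 0.0452 rect [835.2  60.8] [13.9  8.3] 86.0
base 142 [290. 303.] z 0.0431 rect [ 530.3 -111.8] [ 7.  29.8] 9.0
base 108 [301. 353.] z 0.0434 rect [ 558.4 -170.9] [39.4  8.1] 9.1
base 192 [336. 356.] z 0.043 rect [ 604.8 -159.7] [28.8 16.5] 12.4
```

View pics/w1.png

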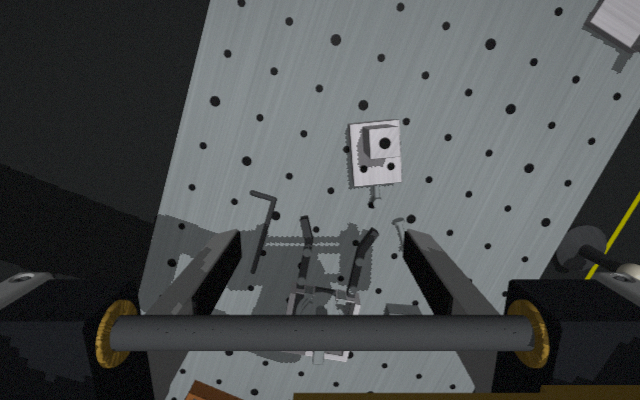

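The wrist view, taken just before the arm settled, shows the riser at (375,153) with its column top at (385,142), clear of everything. Yaw is 115.4°. Now descend and grip.

>>> carry_out(steps=[[[0.022, 0.025, 0], -0.3, -1], [[0.044, 0.049, 0], -0.57, -1], [[0.044, 0.049, 0.02], -0.57, -1], [[0.044, 0.049, 0.06], -0.57, -1], [[0.044, 0.049, 0.1], -0.57, -1], [[0.044, 0.049, 0.13], -0.57, -1], [[0.044, 0.049, 0.146], -0.57, -1], [[0.044, 0.049, 0.146], -0.57, -1], [[0.044, 0.049, 0.146], -0.57, -0.5], [[0.044, 0.049, 0.146], -0.57, 0.0]])

```text
time: 2.7
tool_pos: [0.548, 0.091, 0.0612]
ee_rot: [3.139, 0.001, 2.013]
wrist_force: [-0.6, 0.2, -0.0]
width: 0.0774
finger_force: 0.0
```

>>> carry_out(steps=[[[0, 0, 0], 0, 0.5], [[0, 0, 0], 0, 1], [[0, 0, 0], 0, 1], [[0, 0, 0], 0, 1]])

```text
time: 3.2
tool_pos: [0.547, 0.091, 0.0595]
ee_rot: [3.141, 0.0, 2.013]
wrist_force: [3.7, 2.0, 3.0]
width: 0.0374
finger_force: 2.2
```

```bash
python3 - <<'E'
from h import *
o=robot.get_obs(); print({k:np.round(o[k],4) for k in('time','tool_pos','ee_rot','wrist_force','width','finger_force')})
a=snap('top'); P=cloud(a)
roi=np.zeros((400,640),bool); roi[120:235,255:415]=1
# stud head, dock rails (z of tops) and housing: both rails' points in cam/dock frame
m=roi&(P[...,2]>.022)&(P[...,2]<.034)
th=np.radians(98.9); d=np.array([np.cos(th),np.sin(th)]); n=np.array([-d[1],d[0]])
Q=P[...,:2]-np.array([.5707,-.128]); X=Q@d; Y=Q@n
for lo in range(35,125,10):
    s=m&(X*1e3>lo)&(X*1e3<lo+10)&(abs(Y)<.05); y=Y[s]*1e3
    print(lo,[ (len(k),k.min().round(1),k.max().round(1)) for k in (y[y<0],y[y>0]) if len(k)])
E
```

```text
{'time': np.float64(3.2), 'tool_pos': array([0.547 , 0.091 , 0.0595]), 'ee_rot': array([3.1411e+00, 1.0000e-04, 2.0133e+00]), 'wrist_force': array([3.6629, 2.0135, 3.0497]), 'width': np.float64(0.0374), 'finger_force': np.float64(2.2248)}
35 [(11, np.float64(-34.0), np.float64(-25.6)), (12, np.float64(27.1), np.float64(35.5))]
45 [(14, np.float64(-35.3), np.float64(-26.4)), (12, np.float64(28.1), np.float64(35.5))]
55 [(15, np.float64(-35.2), np.float64(-26.6)), (16, np.float64(27.1), np.float64(49.4))]
65 [(12, np.float64(-35.1), np.float64(-26.2)), (15, np.float64(27.6), np.float64(35.7))]
75 [(11, np.float64(-34.5), np.float64(-0.4)), (10, np.float64(4.7), np.float64(35.3))]
85 [(14, np.float64(-35.3), np.float64(-25.9)), (10, np.float64(27.1), np.float64(35.4))]
95 [(17, np.float64(-47.0), np.float64(-27.2)), (15, np.float64(3.9), np.float64(39.0))]
105 [(16, np.float64(-42.1), np.float64(-26.2)), (14, np.float64(8.3), np.float64(42.8))]
115 [(11, np.float64(-45.7), np.float64(-22.6)), (10, np.float64(35.0), np.float64(44.7))]
```

>>> carry_out(steps=[[[0, 0, 0], 0, 1], [[0, 0, 0], 0, 1], [[0, 0, 0], 0, 1], [[0, 0, 0], 0, 1], [[0, 0, 0], 0, 1]])

```text
time: 3.88
tool_pos: [0.5481, 0.0914, 0.0606]
ee_rot: [3.138, 0.001, 2.013]
wrist_force: [3.6, 3.0, 5.5]
width: 0.0257
finger_force: 30.0
```

```bash
cat >> h.py <<'E'
def st():
    o=robot.get_obs(); print({k:np.round(o[k],4) for k in('time','tool_pos','ee_rot','wrist_force','wrist_torque','width','finger_force')}); return o
def comps(P,lo,hi,name,mn=6,roi=(120,235,255,415)):
    m=((P[...,2]>lo)&(P[...,2]<hi)).astype(np.uint8)
    k=np.zeros_like(m); k[roi[0]:roi[1],roi[2]:roi[3]]=1
    n,l,s,c=cv2.connectedComponentsWithStats(m*k)
    for i in range(1,n):
        if s[i,4]>=mn:
            q=P[l==i]; r=cv2.minAreaRect((q[:,:2]*1000).astype(np.float32))
            print(name,s[i,4],c[i].round(0),'z',q[:,2].mean().round(4),'rect',np.round(r[0],1),np.round(r[1],1),round(r[2],1))
E
python3 - <<'E'
from h import *
st(); P=cloud(snap('top')); comps(P,.036,.05,'base',10,(150,215,255,330))
P=cloud(snap('scene')); comps(P,.036,.05,'base',10,(200,270,300,370)); comps(P,.066,.085,'key',5,(200,270,230,300));comps(P,.04,.048,'house',5,(200,270,230,300))
E
```

```text
{'time': np.float64(3.875), 'tool_pos': array([0.5481, 0.0914, 0.0606]), 'ee_rot': array([3.1383e+00, 6.0000e-04, 2.0134e+00]), 'wrist_force': array([3.6009, 3.0231, 5.4928]), 'wrist_torque': array([ 0.5265, -0.8772,  0.0529]), 'width': np.float64(0.0257), 'finger_force': np.float64(29.9957)}
base 12 [307. 172.] z 0.0432 rect [575.   29.1] [8.1 5.2] 0.5
base 206 [330. 237.] z 0.0456 rect [554.7  74.5] [52.1 75.5] 24.7
base 13 [316. 241.] z 0.0417 rect [575.6  31.5] [7.7 9.6] 70.3
key 109 [262. 227.] z 0.0761 rect [ 570.7 -125.7] [15.2 54.8] 15.8
house 224 [258. 234.] z 0.044 rect [ 572.1 -133.4] [85.9 80.3] 9.4
house 13 [255. 236.] z 0.0428 rect [ 587.6 -148.8] [23.6  4.2] 31.5
house 6 [266. 233.] z 0.0428 rect [ 571.  -119.1] [3.8 7.9] 44.0
house 7 [263. 261.] z 0.0412 rect [ 661.3 -109.4] [13.9  7.1] 28.9
house 5 [270. 260.] z 0.0407 rect [655.  -89.2] [7.3 3.8] 76.1
house 5 [267. 262.] z 0.0408 rect [659.9 -96.6] [3.6 5.9] 9.3
house 6 [256. 267.] z 0.0408 rect [ 679.3 -125.3] [6.4 6.1] 37.5
```

The column is gripped at a 25.7 mm opening, and the stud head is at about (575,30) mm. Next: lift 3 mm, turn to the lane's yaw and line up outside it.

>>> carry_out(steps=[[[0, 0, -0.002], 0, 1], [[0, 0, -0.004], 0, 1], [[-0.008, -0.005, -0.004], 0.35, 1], [[-0.018, -0.011, -0.004], 0.8, 1], [[-0.028, -0.017, -0.004], 1.25, 1], [[-0.036, -0.021, -0.004], 1.55, 1], [[-0.038, -0.0225, -0.004], 1.65, 1], [[-0.038, -0.0225, -0.003], 1.65, 1], [[-0.038, -0.0225, -0.003], 1.65, 1]])

```text
time: 5.1
tool_pos: [0.5425, 0.0473, 0.0622]
ee_rot: [-3.141, -0.0, 1.726]
wrist_force: [-0.2, 0.2, -4.3]
width: 0.0256
finger_force: 30.0
```

```bash
python3 - <<'E'
from h import *
st(); P=cloud(snap('top','t2.png')); comps(P,.034,.055,'base',8,(150,215,255,340))
im=cv2.imread('pics/t2.png'); cv2.imwrite('pics/t2c.png',cv2.resize(im[130:220,265:405],None,fx=5,fy=5,interpolation=cv2.INTER_CUBIC))
P=cloud(snap('scene')); comps(P,.036,.055,'baseS',8,(200,270,285,370))
P=cloud(snap('wrist')); comps(P,.034,.055,'baseW',100,(0,400,0,640)); comps(P,.02,.034,'railsW',100,(0,400,0,640))
E
```

```text
{'time': np.float64(5.1), 'tool_pos': array([0.5425, 0.0473, 0.0622]), 'ee_rot': array([-3.1410e+00, -2.0000e-04,  1.7259e+00]), 'wrist_force': array([-0.1615,  0.1889, -4.3467]), 'wrist_torque': array([ 0.0172, -0.0799,  0.0203]), 'width': np.float64(0.0256), 'finger_force': np.float64(29.9937)}
base 18 [317. 187.] z 0.0463 rect [537.2   4.2] [ 5.4 30.7] 85.4
base 8 [338. 192.] z 0.035 rect [526.3 -50. ] [5.2 7.8] 1.6
baseS 126 [315. 235.] z 0.0455 rect [557.7  23.2] [87.  40.3] 62.5
baseW 1758 [321. 209.] z 0.0459 rect [540.9  58.8] [50.1 20.2] 9.0
baseW 621 [321. 296.] z 0.0441 rect [550.5  -2.1] [36.2 28.1] 8.6
railsW 372 [321. 194.] z 0.0274 rect [539.3  68.3] [49.3  0.9] 9.1
railsW 242 [199. 272.] z 0.021 rect [460.   -5.6] [ 6.5 30.3] 89.3
railsW 172 [415. 273.] z 0.0252 rect [615.2  19.6] [12.2  9.3] 9.2
railsW 1271 [318. 379.] z 0.0272 rect [561.9 -74.8] [71.9 47.5] 8.0
```

View pics/t2c.png

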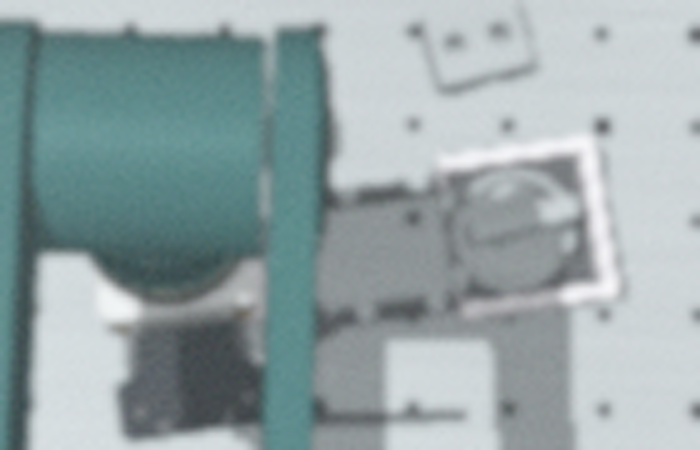

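The arm hides the lane in the top view; only the cam at (520,230) in the crop and the rails leaving it can be seen. The wrist view holds both riser and rails, so I'll compare them there.

```bash
python3 - <<'E'
from h import *
s=snap('wrist','w2.png'); P=cloud(s)
th=np.radians(98.9); d=np.array([np.cos(th),np.sin(th)]); n=np.array([-d[1],d[0]])
Q=P[...,:2]-np.array([.5702,-.1281]); X=Q@d*1e3; Y=Q@n*1e3; Z=P[...,2]*1e3
def prof(zl,zh,xs,w):
    for lo in xs:
        m=(X>lo)&(X<lo+w)&(Z>zl)&(Z<zh)&(abs(Y)<50); y=np.sort(Y[m])
        if len(y)<3: continue
        g=np.split(y,np.where(np.diff(y)>3)[0]+1)
        print(zl,lo,[(len(k),k[0].round(1),k[-1].round(1)) for k in g if len(k)>2])
prof(40,52,range(90,210,10),10); prof(24,36,range(30,130,10),10)
print(Z[(X>165)&(X<190)&(abs(Y)<20)&(Z<52)&(Z>40)].mean())
E
```

```text
40 110 [(31, np.float64(-4.6), np.float64(3.7))]
40 130 [(367, np.float64(-18.2), np.float64(18.0))]
40 140 [(59, np.float64(-17.5), np.float64(17.3))]
40 170 [(5, np.float64(-24.8), np.float64(-22.9))]
40 180 [(222, np.float64(-24.7), np.float64(-14.6)), (220, np.float64(14.3), np.float64(25.0))]
40 190 [(1068, np.float64(-25.0), np.float64(24.9))]
24 30 [(87, np.float64(-35.9), np.float64(-14.8)), (91, np.float64(11.4), np.float64(36.1))]
24 40 [(85, np.float64(-35.7), np.float64(-28.1)), (109, np.float64(24.2), np.float64(34.2))]
24 50 [(109, np.float64(-34.3), np.float64(-28.1)), (157, np.float64(24.7), np.float64(33.7))]
24 60 [(64, np.float64(-32.9), np.float64(-28.1)), (109, np.float64(24.8), np.float64(32.5))]
24 70 [(33, np.float64(-30.9), np.float64(-28.0)), (66, np.float64(24.7), np.float64(30.7))]
24 110 [(34, np.float64(-5.6), np.float64(-1.2)), (28, np.float64(2.3), np.float64(5.2))]
24 120 [(16, np.float64(-2.6), np.float64(2.3))]
47.157347610812515
```

View pics/w2.png

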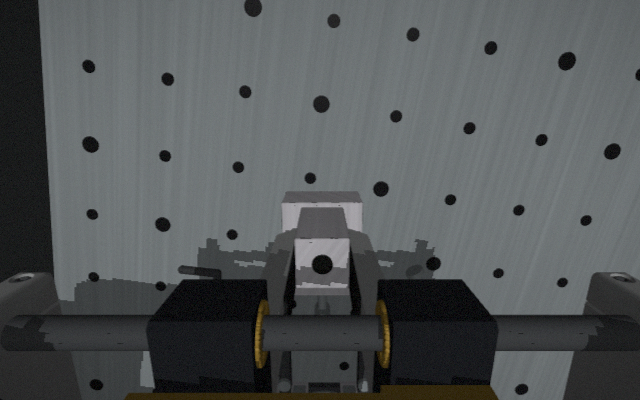

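In the wrist view the riser base is centred at lane y = 0.0. The rails' inner faces are at -28.1 and +24.7, so their centre is -1.7: shift 1.7 mm along tool +y, then set the riser down.

>>> carry_out(steps=[[[0, 0.0017, 0], 0, 1], [[0, 0.0017, 0.0005], 0, 1], [[0, 0.0017, 0.001], 0, 1], [[0, 0.0017, 0.0015], 0, 1], [[0, 0.0017, 0.0015], 0, 1]])

```text
time: 5.92
tool_pos: [0.5444, 0.0472, 0.0609]
ee_rot: [-3.141, 0.0, 1.725]
wrist_force: [0.4, 0.8, -3.9]
width: 0.0261
finger_force: 30.0
```

>>> carry_out(steps=[[[0, 0, 0.0005], 0, 1], [[0, 0, 0.0008], 0, 1], [[0, 0, 0.0008], 0, 1]])

```text
time: 6.3
tool_pos: [0.5445, 0.0472, 0.0606]
ee_rot: [3.141, 0.0, 1.725]
wrist_force: [-0.0, 0.3, -1.6]
width: 0.0258
finger_force: 30.0
```

>>> carry_out(steps=[[[-0.005, 0, 0.0003], 0, 1], [[-0.012, 0, 0.0003], 0, 1], [[-0.019, 0, 0.0003], 0, 1], [[-0.026, 0, 0.0003], 0, 1], [[-0.032, 0, 0.0003], 0, 1], [[-0.036, 0, 0.0003], 0, 1], [[-0.038, 0, 0.0003], 0, 1], [[-0.038, 0, 0.0003], 0, 1]])

```text
time: 7.3
tool_pos: [0.5511, 0.0094, 0.0606]
ee_rot: [3.14, 0.001, 1.725]
wrist_force: [0.8, 3.1, 5.0]
width: 0.0259
finger_force: 30.0
```

```bash
python3 - <<'E'
from h import *
st(); s=snap('wrist'); P=cloud(s)
th=np.radians(98.9); d=np.array([np.cos(th),np.sin(th)]); n=np.array([-d[1],d[0]])
Q=P[...,:2]-np.array([.5702,-.1281]); X=Q@d*1e3; Y=Q@n*1e3; Z=P[...,2]*1e3
def prof(zl,zh,xs,w):
    for lo in xs:
        m=(X>lo)&(X<lo+w)&(Z>zl)&(Z<zh)&(abs(Y)<50); y=np.sort(Y[m])
        if len(y)<3: continue
        g=np.split(y,np.where(np.diff(y)>3)[0]+1)
        print(zl,lo,[(len(k),k[0].round(1),k[-1].round(1)) for k in g if len(k)>2])
prof(40,52,range(70,210,10),10); prof(24,36,range(30,130,10),10)
comps(P,.034,.055,'baseW',100,(0,400,0,640))
E
```

```text
{'time': np.float64(7.3), 'tool_pos': array([0.5511, 0.0094, 0.0606]), 'ee_rot': array([3.1398e+00, 8.0000e-04, 1.7251e+00]), 'wrist_force': array([0.8184, 3.1374, 4.9658]), 'wrist_torque': array([ 0.5683, -0.2057, -0.0487]), 'width': np.float64(0.0259), 'finger_force': np.float64(29.9959)}
40 70 [(10, np.float64(-4.8), np.float64(-0.0))]
40 90 [(254, np.float64(-20.7), np.float64(15.6))]
40 100 [(150, np.float64(-19.8), np.float64(14.9))]
40 140 [(194, np.float64(-27.1), np.float64(-17.0)), (188, np.float64(12.0), np.float64(22.2))]
40 150 [(1005, np.float64(-27.6), np.float64(22.6))]
40 160 [(103, np.float64(-26.3), np.float64(21.4))]
24 30 [(250, np.float64(-32.7), np.float64(-10.5)), (3, np.float64(-1.3), np.float64(2.6)), (235, np.float64(11.2), np.float64(28.0))]
24 70 [(83, np.float64(-7.9), np.float64(3.0))]
24 80 [(102, np.float64(-4.9), np.float64(0.0))]
24 90 [(3, np.float64(-3.5), np.float64(-0.7))]
24 100 [(6, np.float64(38.1), np.float64(38.9))]
24 110 [(93, np.float64(-46.7), np.float64(-38.5)), (127, np.float64(34.0), np.float64(43.3))]
24 120 [(94, np.float64(-47.1), np.float64(-37.7)), (98, np.float64(34.8), np.float64(44.3))]
baseW 1743 [321. 210.] z 0.0446 rect [549.4  21.1] [50.1 20.1] 9.2
baseW 571 [321. 296.] z 0.0426 rect [558.9 -39.8] [36.3 27. ] 8.8
baseW 208 [292. 364.] z 0.0372 rect [545.2 -97.1] [16.   8.3] 4.9
baseW 430 [350. 373.] z 0.0382 rect [ 589.5 -100.2] [17.6 28.1] 6.0
baseW 172 [296. 383.] z 0.0405 rect [ 550.1 -112.2] [19.8  5.6] 74.7
```

>>> carry_out(steps=[[[-0.004, 0, -0.0003], 0, 1], [[-0.009, 0, -0.0003], 0, 1], [[-0.014, 0, -0.0003], 0, 1], [[-0.019, 0, -0.0003], 0, 1], [[-0.024, 0, -0.0003], 0, 1], [[-0.029, 0, -0.0003], 0, 1], [[-0.034, 0, -0.0003], 0, 1], [[-0.038, 0, -0.0003], 0, 1], [[-0.038, 0, -0.0003], 0, 1]])

```text
time: 8.48
tool_pos: [0.5561, -0.0277, 0.0606]
ee_rot: [3.141, -0.0, 1.725]
wrist_force: [-0.7, 5.3, 5.6]
width: 0.0259
finger_force: 30.0
```

>>> carry_out(steps=[[[-0.002, 0, -0.0002], 0, 1], [[-0.005, 0, -0.0002], 0, 1], [[-0.008, 0, -0.0002], 0, 1], [[-0.011, 0, -0.0002], 0, 1], [[-0.013, 0, -0.0002], 0, 1], [[-0.014, 0, -0.0002], 0, 1], [[-0.014, 0, -0.0002], 0, 1]])

```text
time: 9.35
tool_pos: [0.5581, -0.0413, 0.0606]
ee_rot: [-3.141, -0.001, 1.725]
wrist_force: [-0.3, 4.7, 6.0]
width: 0.0257
finger_force: 30.0
```

```bash
python3 - <<'E'
from h import *
st(); s=snap('wrist','w3.png'); P=cloud(s)
comps(P,.034,.055,'baseW',100,(0,400,0,640)); 
P=cloud(snap('scene','s3.png')); comps(P,.036,.055,'S',8,(200,270,230,370))
E
```

```text
{'time': np.float64(9.35), 'tool_pos': array([ 0.5581, -0.0413,  0.0606]), 'ee_rot': array([-3.1414e+00, -7.0000e-04,  1.7255e+00]), 'wrist_force': array([-0.3229,  4.7257,  5.9816]), 'wrist_torque': array([0.9629, 0.0012, 0.0295]), 'width': np.float64(0.0257), 'finger_force': np.float64(29.9958)}
baseW 1742 [321. 210.] z 0.0447 rect [556.3 -29.6] [50.  20.2] 8.0
baseW 564 [321. 296.] z 0.0425 rect [566.  -90.4] [36.1 26.7] 9.8
baseW 105 [297. 303.] z 0.0374 rect [550.2 -97.1] [6.9 7.6] 0.4
baseW 104 [489. 307.] z 0.0369 rect [682.  -80.2] [6.9 9.4] 27.9
baseW 321 [302. 364.] z 0.04 rect [ 560.4 -143.5] [10.5 28.3] 24.5
baseW 399 [348. 366.] z 0.0396 rect [ 592.1 -138.7] [22.9 22.6] 18.4
baseW 319 [294. 388.] z 0.0382 rect [ 557.4 -167.1] [26.5  3.1] 9.4
baseW 297 [351. 388.] z 0.0382 rect [ 594.1 -158.3] [13.8 29.9] 66.0
S 318 [259. 234.] z 0.0427 rect [ 571.7 -132.3] [86.2 81.4] 9.3
S 16 [265. 233.] z 0.0459 rect [ 573.7 -121.5] [ 5.3 14.9] 29.6
S 13 [271. 233.] z 0.041 rect [ 567.2 -105.7] [ 7.7 10.7] 45.6
S 73 [289. 238.] z 0.0441 rect [580.5 -49.9] [ 9.6 61.6] 11.0
S 164 [263. 264.] z 0.0391 rect [ 666.8 -106.7] [36.  51.4] 9.3
```

>>> carry_out(steps=[[[-0.001, 0, -0.0003], 0, 1], [[-0.002, 0, -0.0003], 0, 1], [[-0.003, 0, -0.0003], 0, 1], [[-0.004, 0, -0.0003], 0, 1], [[-0.004, 0, -0.0003], 0, 1]])

```text
time: 10.07
tool_pos: [0.5584, -0.044, 0.0607]
ee_rot: [-3.141, -0.003, 1.726]
wrist_force: [-1.2, 8.7, 6.4]
width: 0.0258
finger_force: 30.0
```

>>> carry_out(steps=[[[-0.001, 0, 0], 0, 1], [[-0.001, 0, 0], 0, 1]])

```text
time: 10.32
tool_pos: [0.5584, -0.0441, 0.0608]
ee_rot: [-3.141, -0.005, 1.726]
wrist_force: [-1.8, 9.9, 7.2]
width: 0.0259
finger_force: 30.0
```

>>> carry_out(steps=[[[-0.001, 0, 0], 0, 1], [[-0.001, 0, 0], 0, 1]])

```text
time: 10.58
tool_pos: [0.5584, -0.0442, 0.0608]
ee_rot: [-3.141, -0.007, 1.726]
wrist_force: [-1.8, 12.5, 8.1]
width: 0.0259
finger_force: 30.0
```

The head stopped at the hub (TCP y -0.0442, origin ≈ 72 mm along the lane, about 10 N). Relax the push, then let go.

>>> carry_out(steps=[[[0.002, 0, -0.0003], 0, 1], [[0.0024, 0, -0.0005], 0, 1], [[0.0024, 0, -0.0005], 0, 1]])

```text
time: 10.95
tool_pos: [0.5584, -0.0439, 0.0607]
ee_rot: [-3.141, -0.003, 1.726]
wrist_force: [-0.5, 7.4, 4.4]
width: 0.0257
finger_force: 30.0
```

>>> carry_out(steps=[[[0, 0, 0], 0, 0.4], [[0, 0, 0], 0, 0.2], [[0, 0, 0], 0, 0], [[0, 0, 0], 0, -0.1], [[0, 0, -0.02], 0, -0.1], [[0, 0, -0.05], 0, -0.1], [[0, 0, -0.085], 0, -0.1], [[0, 0, -0.12], 0, -0.1], [[0, 0, -0.14], 0, -0.1], [[0, 0, -0.14], 0, -0.1]])

```text
time: 12.2
tool_pos: [0.5599, -0.0456, 0.2034]
ee_rot: [3.137, 0.002, 1.725]
wrist_force: [0.5, -0.4, -0.8]
width: 0.052
finger_force: 0.0
```

```bash
python3 - <<'E'
from h import *
st(); s=snap('wrist','w4.png'); P=cloud(s)
comps(P,.088,.11,'col',100,(0,400,0,640));comps(P,.066,.085,'key',60,(0,400,0,640))
P=cloud(snap('top')); comps(P,.088,.11,'Tcol'); comps(P,.066,.085,'Tkey'); comps(P,.036,.055,'T',8)
P=cloud(snap('scene','s4.png')); comps(P,.088,.11,'Scol',5,(200,270,230,370)); comps(P,.066,.085,'Skey',5,(200,270,230,370));comps(P,.036,.055,'S',8,(200,270,230,370))
E
```

```text
{'time': np.float64(12.2), 'tool_pos': array([ 0.5599, -0.0456,  0.2034]), 'ee_rot': array([3.1373e+00, 1.9000e-03, 1.7251e+00]), 'wrist_force': array([ 0.4812, -0.4385, -0.7877]), 'wrist_torque': array([-0.001 , -0.1101, -0.0142]), 'width': np.float64(0.052), 'finger_force': np.float64(0.0)}
col 890 [320. 187.] z 0.0959 rect [557.4 -38.2] [26.  25.7] 8.9
key 175 [635. 126.] z 0.078 rect [831.6  58.2] [10.2 19.5] 9.7
key 98 [319. 170.] z 0.0765 rect [555.4 -25.8] [25.5  0.8] 9.2
key 650 [320. 266.] z 0.0765 rect [ 571.4 -124.8] [12. 56.] 14.9
key 630 [389. 383.] z 0.0736 rect [ 670.1 -258. ] [41.6 26.5] 20.4
Tcol 6 [330. 174.] z 0.0961 rect [563.4 -29.1] [5.2 2.6] 0.1
Tkey 47 [370. 173.] z 0.078 rect [ 571. -129.] [12.1 28.7] 15.8
T 16 [372. 165.] z 0.0415 rect [ 596.1 -139.5] [18.8  5. ] 62.7
T 51 [330. 181.] z 0.0455 rect [554.6 -31. ] [49.2 11.5] 9.7
T 22 [369. 182.] z 0.0425 rect [ 552.9 -132.2] [ 9.2 30.3] 37.9
T 9 [370. 190.] z 0.0428 rect [ 532.5 -132.9] [7.3 5.5] 6.2
Scol 88 [292. 223.] z 0.0964 rect [557.3 -39.1] [26.  25.9] 8.3
Skey 113 [262. 227.] z 0.0759 rect [ 571.3 -125.6] [14.4 55. ] 16.1
Skey 33 [293. 230.] z 0.0756 rect [569.2 -37.5] [ 5.9 25.7] 10.0
S 321 [260. 234.] z 0.0428 rect [ 572.2 -132.5] [86.1 81.5] 10.1
S 272 [286. 233.] z 0.046 rect [560.2 -55.1] [51.9 64. ] 9.4
S 30 [268. 233.] z 0.0426 rect [ 569.4 -111.4] [ 7.9 37. ] 17.1
S 168 [263. 264.] z 0.039 rect [ 667.9 -108.1] [36.  48.4] 11.2
```

View pics/w4.png

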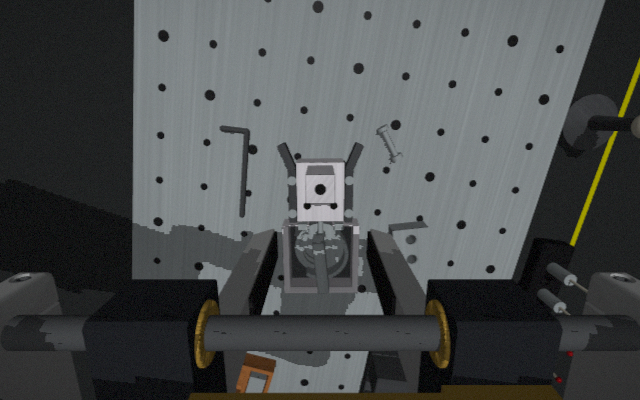

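The wrist view shows the riser in the lane at (320,190) with its column 87.7 mm from the key's centre (320,266), so its origin is at 71.7 mm with the head on the hub (72 expected). The key's yaw is 105° and nothing else has moved. Going to the key.

>>> carry_out(steps=[[[-0.03, 0, 0], -0.3, -0.1], [[-0.06, -0.001, 0], -0.61, -0.1], [[-0.082, -0.001, 0], -0.61, -0.1], [[-0.082, -0.001, 0], -0.61, -0.1], [[-0.082, -0.001, 0.03], -0.61, -0.1], [[-0.082, -0.001, 0.06], -0.61, -0.1], [[-0.082, -0.001, 0.075], -0.61, -0.1], [[-0.082, -0.001, 0.08], -0.61, -0.1], [[-0.082, -0.001, 0.08], -0.61, -0.1]])

```text
time: 13.48
tool_pos: [0.5709, -0.1262, 0.1218]
ee_rot: [3.141, 0.0, 1.832]
wrist_force: [-0.1, -0.3, 0.5]
width: 0.0515
finger_force: 0.0
```

```bash
python3 - <<'E'
from h import *
st(); s=snap('wrist'); P=cloud(s)
comps(P,.088,.11,'col',60,(0,400,0,640));comps(P,.068,.085,'key',60,(0,400,0,640))
E
```

```text
{'time': np.float64(13.475), 'tool_pos': array([ 0.5709, -0.1262,  0.1218]), 'ee_rot': array([3.1407e+00, 5.0000e-04, 1.8320e+00]), 'wrist_force': array([-0.1015, -0.2691,  0.5283]), 'wrist_torque': array([-0.0159, -0.1065,  0.0032]), 'width': np.float64(0.0515), 'finger_force': np.float64(0.0)}
col 2046 [338.  87.] z 0.0962 rect [557.6 -38.5] [26.1 26. ] 8.9
key 1251 [323. 215.] z 0.0769 rect [ 571.8 -125. ] [11.5 56. ] 14.8
key 482 [390. 385.] z 0.0735 rect [ 664.3 -253.4] [28.  15.7] 24.6
```

>>> carry_out(steps=[[[0, 0.001, 0.02], 0, -0.1], [[0, 0.001, 0.04], 0, -0.1], [[0, 0.001, 0.058], 0, -0.1], [[0, 0.001, 0.068], 0, -0.1], [[0, 0.001, 0.072], 0, -0.1], [[0, 0.001, 0.072], 0, -0.1], [[0, 0.001, 0.072], 0, 0.2], [[0, 0.001, 0.072], 0, 0.5], [[0, 0.001, 0.072], 0, 0.8], [[0, 0.001, 0.072], 0, 1]])

```text
time: 14.78
tool_pos: [0.5715, -0.1262, 0.0493]
ee_rot: [3.141, 0.0, 1.832]
wrist_force: [-0.1, -0.1, 0.0]
width: 0.015
finger_force: 0.0
```

>>> carry_out(steps=[[[0, 0, 0], 0, 1], [[0, 0, 0], 0, 1], [[0, 0, 0], 0, 1], [[0, 0, 0], 0, 1]])

```text
time: 15.28
tool_pos: [0.5717, -0.1261, 0.0493]
ee_rot: [3.141, 0.0, 1.832]
wrist_force: [0.6, -0.1, -0.1]
width: 0.0117
finger_force: 30.0
```

```bash
python3 -c "
from h import *
st()"
```

```text
{'time': np.float64(15.275), 'tool_pos': array([ 0.5717, -0.1261,  0.0493]), 'ee_rot': array([3.1411e+00, 2.0000e-04, 1.8317e+00]), 'wrist_force': array([ 0.6033, -0.0632, -0.1346]), 'wrist_torque': array([ 0.0435, -0.3217, -0.0921]), 'width': np.float64(0.0117), 'finger_force': np.float64(29.9999)}
```

>>> carry_out(steps=[[[0, 0, 0], 0.3, 1], [[0, 0, 0], 0.7, 1], [[0, 0, 0], 1.1, 1], [[0, 0, 0], 1.5, 1], [[0, 0, 0], 1.9, 1], [[0, 0, 0], 2.3, 1], [[0, 0, 0], 2.7, 1], [[0, 0, 0], 3.0, 1], [[0, 0, 0], 3.0, 1]])

```text
time: 16.4
tool_pos: [0.5715, -0.1262, 0.0493]
ee_rot: [3.141, 0.0, 1.309]
wrist_force: [1.2, 0.2, 0.5]
width: 0.0119
finger_force: 30.0
```

```bash
python3 -c "
from h import *
st()"
```

```text
{'time': np.float64(16.4), 'tool_pos': array([ 0.5715, -0.1262,  0.0493]), 'ee_rot': array([3.1415, 0.    , 1.3087]), 'wrist_force': array([1.2196, 0.2052, 0.486 ]), 'wrist_torque': array([ 0.0351, -0.1572, -0.029 ]), 'width': np.float64(0.0119), 'finger_force': np.float64(30.0012)}
```

>>> carry_out(steps=[[[0, 0, 0], 0.3, 1], [[0, 0, 0], 0.6, 1], [[0, 0, 0], 0.9, 1], [[0, 0, 0], 1.2, 1], [[0, 0, 0], 1.5, 1], [[0, 0, 0], 1.8, 1], [[0, 0, 0], 2.1, 1], [[0, 0, 0], 2.4, 1], [[0, 0, 0], 2.5, 1]])

```text
time: 17.52
tool_pos: [0.5713, -0.1261, 0.0493]
ee_rot: [-3.141, 0.0, 0.872]
wrist_force: [-0.5, 1.3, 0.1]
width: 0.0119
finger_force: 30.0
```

```bash
python3 -c "
from h import *
st(); P=cloud(snap('scene')); comps(P,.088,.11,'Scol',5,(200,270,230,370)); comps(P,.066,.085,'Skey',5,(200,270,230,370))
P=cloud(snap('wrist')); comps(P,.088,.11,'Wcol',60,(0,400,0,640))"
```

```text
{'time': np.float64(17.525), 'tool_pos': array([ 0.5713, -0.1261,  0.0493]), 'ee_rot': array([-3.1413e+00,  2.0000e-04,  8.7240e-01]), 'wrist_force': array([-0.4545,  1.3001,  0.1022]), 'wrist_torque': array([ 0.0982, -0.046 ,  0.1187]), 'width': np.float64(0.0119), 'finger_force': np.float64(30.0082)}
Scol 84 [292. 223.] z 0.0969 rect [557.5 -40.2] [30.2 23.1] 10.4
Scol 16 [266. 222.] z 0.0964 rect [ 566.7 -115.2] [ 5.3 14.7] 10.8
Scol 24 [258. 227.] z 0.0976 rect [ 585.  -133.3] [11.3 18. ] 2.3
Skey 86 [264. 229.] z 0.0762 rect [ 577.3 -124. ] [30.  41.8] 2.5
Skey 33 [293. 229.] z 0.0748 rect [562.8 -34.1] [17.5 34.9] 50.5
Wcol 4732 [160. 154.] z 0.0957 rect [557.9 -39.2] [27.  26.6] 11.3
Wcol 720 [295. 271.] z 0.0994 rect [ 567.4 -117.4] [21.4  9.6] 86.0
Wcol 714 [348. 271.] z 0.0994 rect [ 580.1 -128.1] [21.6  9.4] 14.3
```

>>> carry_out(steps=[[[0, 0, 0], 0.1, 1], [[0, 0, 0], 0.2, 1], [[0, 0, 0], 0.3, 1], [[0, 0, 0], 0.4, 1], [[0, 0, 0], 0.5, 1], [[0, 0, 0], 0.5, 1]])

```text
time: 18.38
tool_pos: [0.5713, -0.126, 0.0492]
ee_rot: [-3.141, 0.0, 0.784]
wrist_force: [-0.9, 1.7, 2.7]
width: 0.0116
finger_force: 30.0
```

```bash
cat > t.py <<'E'
from h import *
o=robot.get_obs(); print(round(float(o['time']),2),o['tool_pos'].round(4),'cam',round(1.832-.105-o['ee_rot'][2],3),'f',o['wrist_force'].round(1),'m',o['wrist_torque'].round(3),round(float(o['width']),4))
E
python3 t.py
```

```text
18.38 [ 0.5713 -0.126   0.0492] cam 0.943 f [-0.9  1.7  2.7] m [0.31  0.29  0.048] 0.0116
```

>>> carry_out(steps=[[[0, 0, 0], 0.1, 1], [[0, 0, 0], 0.2, 1], [[0, 0, 0], 0.3, 1], [[0, 0, 0], 0.4, 1], [[0, 0, 0], 0.4, 1]])

```text
time: 19.0
tool_pos: [0.5713, -0.126, 0.0493]
ee_rot: [-3.141, 0.0, 0.714]
wrist_force: [-3.3, 3.2, 5.1]
width: 0.0116
finger_force: 30.0
```

```bash
python3 t.py
```

```text
19.0 [ 0.5713 -0.126   0.0493] cam 1.013 f [-3.3  3.2  5.1] m [0.437 0.529 0.091] 0.0116
```

>>> carry_out(steps=[[[0, 0, -0.0002], 0.1, 1], [[0, 0, -0.0004], 0.2, 1], [[0, 0, -0.0004], 0.3, 1], [[0, 0, -0.0004], 0.4, 1], [[0, 0, -0.0004], 0.4, 1]])

```text
time: 19.62
tool_pos: [0.5713, -0.126, 0.0493]
ee_rot: [-3.141, 0.0, 0.645]
wrist_force: [-2.4, 2.8, 2.7]
width: 0.0119
finger_force: 30.0
```

```bash
python3 t.py
```

```text
19.62 [ 0.5713 -0.126   0.0493] cam 1.082 f [-2.4  2.8  2.7] m [0.525 0.496 0.063] 0.0119
```

>>> carry_out(steps=[[[0, 0, -0.0002], 0.1, 1], [[0, 0, -0.0002], 0.2, 1], [[0, 0, -0.0002], 0.3, 1], [[0, 0, -0.0002], 0.4, 1], [[0, 0, -0.0002], 0.4, 1]])

```text
time: 20.25
tool_pos: [0.5712, -0.126, 0.0493]
ee_rot: [-3.141, 0.0, 0.575]
wrist_force: [-1.5, 3.1, -2.3]
width: 0.0118
finger_force: 30.0
```

```bash
python3 t.py
```

```text
20.25 [ 0.5712 -0.126   0.0493] cam 1.152 f [-1.5  3.1 -2.3] m [0.536 0.339 0.078] 0.0118
```

>>> carry_out(steps=[[[0, 0, 0], 0.1, 1], [[0, 0, 0], 0.2, 1], [[0, 0, 0], 0.3, 1], [[0, 0, 0], 0.4, 1], [[0, 0, 0], 0.4, 1]])

```text
time: 20.88
tool_pos: [0.5712, -0.126, 0.0493]
ee_rot: [-3.141, 0.0, 0.505]
wrist_force: [-1.6, 3.8, -5.7]
width: 0.0118
finger_force: 30.0
```

```bash
python3 t.py
```

```text
20.88 [ 0.5712 -0.126   0.0493] cam 1.222 f [-1.6  3.8 -5.7] m [0.667 0.262 0.088] 0.0118
```

>>> carry_out(steps=[[[0, 0, 0.0002], 0.1, 1], [[0, 0, 0.0003], 0.2, 1], [[0, 0, 0.0003], 0.3, 1], [[0, 0, 0.0003], 0.4, 1], [[0, 0, 0.0003], 0.4, 1]])

```text
time: 21.5
tool_pos: [0.5712, -0.1259, 0.0493]
ee_rot: [-3.141, 0.0, 0.435]
wrist_force: [-2.5, 4.7, -4.4]
width: 0.0121
finger_force: 30.0
```

```bash
python3 t.py
```

```text
21.5 [ 0.5712 -0.1259  0.0493] cam 1.292 f [-2.5  4.7 -4.4] m [0.85  0.358 0.109] 0.0121
```

>>> carry_out(steps=[[[0, 0, 0.0002], 0.1, 1], [[0, 0, 0.0002], 0.2, 1], [[0, 0, 0.0002], 0.3, 1], [[0, 0, 0.0002], 0.4, 1], [[0, 0, 0.0002], 0.4, 1]])

```text
time: 22.12
tool_pos: [0.5712, -0.1259, 0.0493]
ee_rot: [-3.141, 0.0, 0.365]
wrist_force: [-2.7, 4.8, -3.4]
width: 0.0119
finger_force: 30.0
```

```bash
python3 t.py; python3 -c "
from h import *
P=cloud(snap('wrist')); comps(P,.088,.11,'Wcol',60,(0,400,0,640))"
```

```text
22.12 [ 0.5712 -0.1259  0.0493] cam 1.362 f [-2.7  4.8 -3.4] m [0.823 0.382 0.054] 0.0119
Wcol 4116 [133. 245.] z 0.0953 rect [557.7 -41.9] [27.1 26.8] 12.5
Wcol 724 [295. 271.] z 0.0994 rect [ 571.6 -116.3] [21.9 10.1] 57.1
Wcol 727 [347. 271.] z 0.0995 rect [ 577.5 -131.8] [ 9.8 21.6] 75.3
```

>>> carry_out(steps=[[[0, 0, 0], 0.1, 1], [[0, 0, 0], 0.2, 1], [[0, 0, 0], 0.3, 1], [[0, 0, 0], 0.4, 1], [[0, 0, 0], 0.4, 1]])

```text
time: 22.8
tool_pos: [0.5712, -0.1259, 0.0493]
ee_rot: [-3.141, 0.0, 0.295]
wrist_force: [-2.9, 4.3, -4.0]
width: 0.0117
finger_force: 30.0
```

```bash
python3 t.py
```

```text
22.8 [ 0.5712 -0.1259  0.0493] cam 1.432 f [-2.9  4.3 -4. ] m [0.812 0.421 0.11 ] 0.0117
```

>>> carry_out(steps=[[[0, 0, 0], 0.1, 1], [[0, 0, 0], 0.2, 1], [[0, 0, 0], 0.3, 1], [[0, 0, 0], 0.4, 1], [[0, 0, 0], 0.4, 1]])

```text
time: 23.42
tool_pos: [0.5712, -0.1259, 0.0493]
ee_rot: [-3.141, 0.0, 0.225]
wrist_force: [-3.2, 4.8, -4.5]
width: 0.0118
finger_force: 30.0
```

```bash
python3 t.py
```

```text
23.43 [ 0.5712 -0.1259  0.0493] cam 1.502 f [-3.2  4.8 -4.5] m [0.947 0.434 0.105] 0.0118
```

>>> carry_out(steps=[[[0, 0, 0], 0.1, 1], [[0, 0, 0], 0.2, 1], [[0, 0, 0], 0.3, 1], [[0, 0, 0], 0.4, 1], [[0, 0, 0], 0.4, 1]])

```text
time: 24.05
tool_pos: [0.5712, -0.1258, 0.0493]
ee_rot: [-3.141, 0.001, 0.156]
wrist_force: [-3.3, 4.5, -5.1]
width: 0.0119
finger_force: 30.0
```

```bash
python3 t.py
```

```text
24.05 [ 0.5712 -0.1258  0.0493] cam 1.571 f [-3.3  4.5 -5.1] m [0.912 0.421 0.184] 0.0119
```

>>> carry_out(steps=[[[0, 0, 0], 0.05, 1], [[0, 0, 0], 0.1, 1], [[0, 0, 0], 0.15, 1], [[0, 0, 0], 0.2, 1], [[0, 0, 0], 0.2, 1]])

```text
time: 24.68
tool_pos: [0.5711, -0.1258, 0.0493]
ee_rot: [-3.141, 0.001, 0.121]
wrist_force: [-1.5, 4.5, -4.0]
width: 0.0119
finger_force: 30.0
```

```bash
python3 t.py
```

```text
24.68 [ 0.5711 -0.1258  0.0493] cam 1.606 f [-1.5  4.5 -4. ] m [0.915 0.417 0.256] 0.0119
```

>>> carry_out(steps=[[[0, 0, 0], 0.05, 1], [[0, 0, 0], 0.1, 1], [[0, 0, 0], 0.15, 1], [[0, 0, 0], 0.15, 1]])

```text
time: 25.18
tool_pos: [0.5711, -0.1258, 0.0493]
ee_rot: [-3.141, 0.001, 0.095]
wrist_force: [-3.1, 5.3, -3.6]
width: 0.0121
finger_force: 30.1
```

```bash
python3 t.py; python3 -c "
from h import *
for i in range(4): robot.snapshot('top'); print(robot.get_obs()['wrist_torque'].round(3))"
```

```text
25.18 [ 0.5711 -0.1258  0.0493] cam 1.632 f [-3.1  5.3 -3.6] m [0.903 0.46  0.277] 0.0121
[0.924 0.445 0.296]
[0.915 0.426 0.307]
[0.952 0.476 0.28 ]
[0.911 0.468 0.307]
```

>>> carry_out(steps=[[[0, 0, 0], 0.05, 1], [[0, 0, 0], 0.1, 1], [[0, 0, 0], 0.15, 1], [[0, 0, 0], 0.17, 1], [[0, 0, 0], 0.17, 1]])

```text
time: 26.0
tool_pos: [0.5711, -0.1258, 0.0493]
ee_rot: [-3.141, 0.001, 0.066]
wrist_force: [-2.7, 3.6, -2.9]
width: 0.0122
finger_force: 30.1
```

```bash
python3 t.py; python3 -c "
from h import *
for i in range(6): robot.snapshot('top'); print(robot.get_obs()['wrist_torque'].round(3))"
```

```text
26.0 [ 0.5711 -0.1258  0.0493] cam 1.661 f [-2.7  3.6 -2.9] m [0.88  0.451 0.317] 0.0122
[0.903 0.471 0.351]
[0.9   0.392 0.366]
[0.927 0.454 0.313]
[0.873 0.46  0.304]
[0.958 0.451 0.336]
[0.942 0.497 0.357]
```

Mean torque is about 0.335 N m, which is properly snug. Let go with a modest opening and rise.

>>> carry_out(steps=[[[0, 0, 0], 0, 0.6], [[0, 0, 0], 0, 0.4], [[0, 0, 0], 0, 0.3], [[0, 0, 0], 0, 0.3], [[0, 0, -0.015], 0, 0.3], [[0, 0, -0.04], 0, 0.3], [[0, 0, -0.08], 0, 0.3], [[0, 0, -0.12], 0, 0.3], [[0, 0, -0.15], 0, 0.3], [[0, 0, -0.15], 0, 0.3]])

```text
time: 27.55
tool_pos: [0.5733, -0.1268, 0.2039]
ee_rot: [3.138, -0.008, 0.065]
wrist_force: [-0.2, -0.1, -0.7]
width: 0.0327
finger_force: 0.0
```

```bash
python3 -c "
from h import *
st(); P=cloud(snap('wrist','w9.png')); comps(P,.088,.11,'Wcol',60,(0,400,0,640)); comps(P,.066,.085,'Wkey',60,(0,400,0,640))
P=cloud(snap('scene','s9.png')); comps(P,.088,.11,'Scol',5,(200,270,230,370)); comps(P,.066,.085,'Skey',5,(200,270,230,370))"
```

```text
{'time': np.float64(27.55), 'tool_pos': array([ 0.5733, -0.1268,  0.2039]), 'ee_rot': array([ 3.1383, -0.0079,  0.0655]), 'wrist_force': array([-0.2186, -0.0613, -0.6524]), 'wrist_torque': array([ 0.0467,  0.017 , -0.0122]), 'width': np.float64(0.0327), 'finger_force': np.float64(0.0)}
Wcol 892 [229. 206.] z 0.0956 rect [558.6 -42.8] [26.1 26.3] 11.5
Wkey 4175 [488.  58.] z 0.0747 rect [ 700.5 -263.8] [90.2 30.9] 0.1
Wkey 3841 [547.  63.] z 0.0701 rect [ 700.3 -318.8] [89.8 31.5] 0.0
Wkey 721 [320. 192.] z 0.0769 rect [ 572.3 -125. ] [55.4 12. ] 5.4
Wkey 233 [240. 195.] z 0.0758 rect [566.1 -47.9] [35.8 18. ] 56.0
Scol 85 [291. 223.] z 0.0964 rect [558.4 -43.3] [26.9 25.5] 15.3
Skey 95 [262. 227.] z 0.0771 rect [ 570.6 -125.9] [56.9 13.3] 3.8
Skey 31 [291. 230.] z 0.0743 rect [569.8 -41.3] [ 4.9 25.8] 9.5
```

View pics/w9.png

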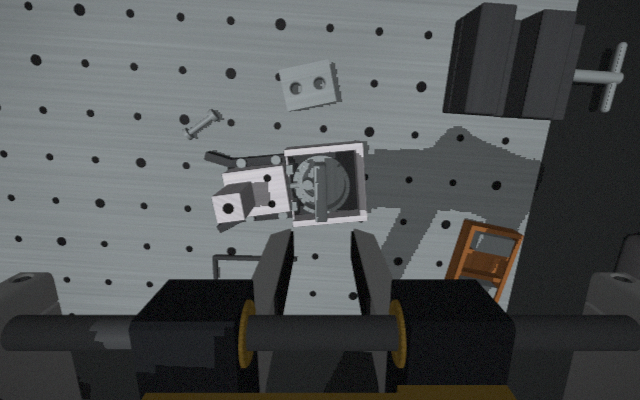

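The wrist view shows the key at (320,192) across the dock, the riser against the dock front at (255,195), and the tools undisturbed. The column's yaw reads about 11° against the dock's 9°, so I'll check whether the base sits square.

```bash
python3 - <<'E'
from h import *
th=np.radians(98.9); d=np.array([np.cos(th),np.sin(th)]); n=np.array([-d[1],d[0]])
for c,sl in (('wrist',(130,260,190,380)),('scene',(200,270,230,330)),('top',(140,215,300,400))):
    s=snap(c); P=cloud(s); comps(P,.0425,.0485,c+' base',15,sl)
    k=np.zeros(P.shape[:2],bool); k[sl[0]:sl[1],sl[2]:sl[3]]=1
    Q=P[...,:2]-np.array([.5707,-.1275]); X=Q@d*1e3; Y=Q@n*1e3; Z=P[...,2]*1e3
    # side edges of base block: fit min/max Y in X bins; housing sides likewise
    for nm,xs,zl,zh in (('base',range(44,96,5),40,49),('house',range(-42,28,6),39,47),('railin',range(40,90,6),25,33)):
        r=[]
        for lo in xs:
            m=k&(X>lo)&(X<lo+5)&(Z>zl)&(Z<zh)&(abs(Y)<46)
            if m.sum()>3: 
                y=Y[m]; r.append((lo,y.min(),y.max()) if nm!='railin' else (lo,y[y<0].max() if (y<0).any() else np.nan,y[y>0].min() if (y>0).any() else np.nan))
        r=np.array(r)
        if len(r)>2: print(c,nm,'slopes deg',[np.degrees(np.polyfit(r[:,0],r[:,i],1)[0]).round(1) for i in(1,2)],'mean',np.nanmean(r,0).round(1),len(r))
E
```

```text
wrist base 1194 [340. 179.] z 0.0434 rect [ 573.1 -131.5] [83.9 80.8] 9.1
wrist base 2052 [263. 186.] z 0.0452 rect [561.6 -58.6] [50.3 64. ] 11.6
wrist base slopes deg [np.float64(2.6), np.float64(-44.4)] mean [ 69.  -26.8  12.8] 11
wrist house slopes deg [np.float64(0.1), np.float64(0.0)] mean [ -9.  -43.6  40. ] 12
wrist railin slopes deg [np.float64(2.5), np.float64(3.7)] mean [ 64.  -26.7  27.6] 9
scene base 108 [252. 234.] z 0.045 rect [ 575.4 -146.2] [89.9 54.7] 13.8
scene base 176 [284. 233.] z 0.0459 rect [561.7 -60.6] [53.6 61.8] 15.8
scene base slopes deg [np.float64(2.3), np.float64(-35.0)] mean [ 69.  -24.9   7.8] 11
scene house slopes deg [np.float64(0.7), np.float64(-4.2)] mean [ -9.8 -42.6  33.9] 11
scene railin slopes deg [np.float64(1.2), np.float64(nan)] mean [ 64.  -25.8  33.1] 9
top base 38 [334. 173.] z 0.0462 rect [569.2 -45.2] [26.4 35.3] 11.4
top base 97 [380. 184.] z 0.0449 rect [ 555.1 -142.6] [48.7 69.2] 9.1
top base 137 [343. 182.] z 0.046 rect [553.1 -62. ] [35.  62.2] 12.1
top base slopes deg [np.float64(-22.1), np.float64(10.3)] mean [ 69.  -17.9  23.2] 11
top house slopes deg [np.float64(29.0), np.float64(-0.3)] mean [-15.   20.8  41.2] 10
top railin slopes deg [np.float64(-0.3), np.float64(1.4)] mean [ 73.  -29.   26.8] 6
```

All three views show the base about 2.5° off square to the dock: the cam's drag swung the head, so only one pad is properly met. I'll mend this by gripping the column lightly, squaring the riser and re-snugging. First go above the column.

>>> carry_out(steps=[[[0, -0.01, 0], -1, 0.1], [[-0.002, -0.02, 0], -2, 0], [[-0.003, -0.03, 0], -3, 0], [[-0.004, -0.04, 0], -4, 0], [[-0.005, -0.05, 0], -5, 0], [[-0.006, -0.06, 0], -6, 0], [[-0.007, -0.07, 0], -7, 0], [[-0.008, -0.08, 0], -8, 0], [[-0.008, -0.083, 0], -9, 0], [[-0.008, -0.083, 0], -9.77, 0]])

```text
time: 29.05
tool_pos: [0.5573, -0.0434, 0.1975]
ee_rot: [-3.139, -0.001, 1.776]
wrist_force: [-0.4, 0.1, -0.4]
width: 0.047
finger_force: 0.0
```

>>> carry_out(steps=[[[0, 0, 0.03], 0, 0], [[0, 0, 0.05], 0, 0], [[0, 0, 0.05], 0, 0]])

```text
time: 29.42
tool_pos: [0.556, -0.0435, 0.1457]
ee_rot: [-3.135, -0.003, 1.771]
wrist_force: [-0.6, 0.2, -0.0]
width: 0.0471
finger_force: 0.0
```

```bash
python3 - <<'E'
from h import *
st(); P=cloud(snap('wrist')); comps(P,.088,.11,'Wcol',60,(0,400,0,640)); comps(P,.0425,.0485,'base',100,(0,400,0,640))
E
```

```text
{'time': np.float64(29.425), 'tool_pos': array([ 0.556 , -0.0435,  0.1457]), 'ee_rot': array([-3.1350e+00, -2.5000e-03,  1.7707e+00]), 'wrist_force': array([-0.6482,  0.1674, -0.0437]), 'wrist_torque': array([-0.0118, -0.1207,  0.0093]), 'width': np.float64(0.0471), 'finger_force': np.float64(0.0)}
Wcol 1283 [325. 215.] z 0.096 rect [558.1 -42.4] [26.1 26.1] 12.0
base 2215 [325. 218.] z 0.0452 rect [561.2 -58.1] [50.  63.6] 11.6
base 366 [281. 285.] z 0.0434 rect [ 533.7 -131.4] [ 6.7 68.3] 9.5
base 326 [361. 288.] z 0.0434 rect [ 609.1 -117.5] [ 7.  64.6] 9.1
```

>>> carry_out(steps=[[[0, 0.001, 0.03], 0, 0], [[0, 0.001, 0.06], 0, 0], [[0, 0.001, 0.08], 0, 0], [[0, 0.001, 0.086], 0, 0], [[0, 0.001, 0.086], 0, 0], [[0, 0.001, 0.086], 0, 0.3], [[0, 0.001, 0.086], 0, 0.5], [[0, 0.001, 0.086], 0, 0.7], [[0, 0.001, 0.086], 0, 1], [[0, 0.001, 0.086], 0, 1]])

```text
time: 30.72
tool_pos: [0.5586, -0.044, 0.0643]
ee_rot: [-3.141, 0.001, 1.77]
wrist_force: [-4.5, -0.1, 5.9]
width: 0.0263
finger_force: 30.0
```

```bash
python3 -c "
from h import *
st()"
```

```text
{'time': np.float64(30.725), 'tool_pos': array([ 0.5586, -0.044 ,  0.0643]), 'ee_rot': array([-3.1408e+00,  6.0000e-04,  1.7704e+00]), 'wrist_force': array([-4.4956, -0.1091,  5.9064]), 'wrist_torque': array([-0.2075,  0.7167, -0.1352]), 'width': np.float64(0.0263), 'finger_force': np.float64(29.9977)}
```

>>> carry_out(steps=[[[0, 0.0002, 0], 0.07, 1], [[0, 0.0003, 0], 0.13, 1], [[0, 0.0005, 0], 0.19, 1], [[0, 0.0007, 0], 0.25, 1], [[0, 0.0007, 0], 0.25, 1]])

```text
time: 31.35
tool_pos: [0.5601, -0.044, 0.0642]
ee_rot: [3.14, 0.001, 1.727]
wrist_force: [-1.6, -1.0, 4.9]
width: 0.0258
finger_force: 30.0
```

```bash
python3 -c "
from h import *
st(); P=cloud(snap('wrist')); comps(P,.0425,.0485,'base',100,(0,260,0,640)); comps(P,.088,.11,'Wcol',300,(0,290,0,640))
P=cloud(snap('scene')); comps(P,.036,.049,'S',20,(200,270,230,330)); comps(P,.088,.11,'S',20,(200,270,230,330))"
```

```text
{'time': np.float64(31.35), 'tool_pos': array([ 0.5601, -0.044 ,  0.0642]), 'ee_rot': array([3.1405e+00, 1.4000e-03, 1.7273e+00]), 'wrist_force': array([-1.6496, -0.9949,  4.8782]), 'wrist_torque': array([-0.2674,  0.4838,  0.2005]), 'width': np.float64(0.0258), 'finger_force': np.float64(30.0095)}
base 1157 [321. 215.] z 0.0452 rect [558.8 -34.7] [50.2 16.8] 8.7
Wcol 3964 [321. 261.] z 0.0971 rect [560.  -41.9] [50.1 25.5] 8.8
S 291 [265. 237.] z 0.0434 rect [ 566.1 -101. ] [ 88.7 145.4] 9.8
S 44 [270. 222.] z 0.0422 rect [ 538.1 -112.2] [23.1 27.6] 10.3
S 30 [255. 231.] z 0.043 rect [ 567.9 -149.7] [13.2 49.8] 89.9
S 44 [269. 234.] z 0.0418 rect [ 573.  -106.3] [40.1 17.8] 12.9
S 163 [262. 264.] z 0.0391 rect [ 668.4 -108. ] [35.9 48.5] 12.1
```

The riser is squared (8.7°) with little effort. Now press it lightly onto the pads, so re-tightening won't drag it askew, and let go.

>>> carry_out(steps=[[[-0.001, 0, -0.0005], 0, 1], [[-0.002, 0, -0.0005], 0, 1], [[-0.003, 0, -0.0005], 0, 1], [[-0.004, 0, -0.0005], 0, 1], [[-0.004, 0, -0.0005], 0, 1]])

```text
time: 32.08
tool_pos: [0.5602, -0.0445, 0.0645]
ee_rot: [3.141, -0.005, 1.728]
wrist_force: [-3.9, 6.0, 7.4]
width: 0.026
finger_force: 30.0
```

>>> carry_out(steps=[[[-0.001, 0, -0.0003], 0, 1], [[-0.002, 0, -0.0005], 0, 1], [[-0.003, 0, -0.0005], 0, 1], [[-0.003, 0, -0.0005], 0, 1]])

```text
time: 32.58
tool_pos: [0.5603, -0.0451, 0.0648]
ee_rot: [3.141, -0.01, 1.728]
wrist_force: [-3.7, 10.8, 7.5]
width: 0.0258
finger_force: 30.0
```

```bash
python3 -c "
from h import *
st(); P=cloud(snap('wrist')); comps(P,.0425,.0485,'base',100,(0,260,0,640)); comps(P,.088,.11,'Wcol',300,(0,290,0,640))"
```

```text
{'time': np.float64(32.575), 'tool_pos': array([ 0.5603, -0.0451,  0.0648]), 'ee_rot': array([ 3.141 , -0.01  ,  1.7284]), 'wrist_force': array([-3.6891, 10.7582,  7.527 ]), 'wrist_torque': array([2.1172, 0.7109, 0.0574]), 'width': np.float64(0.0258), 'finger_force': np.float64(29.9978)}
base 1197 [321. 215.] z 0.0458 rect [558.8 -35.6] [50.  16.8] 9.2
Wcol 3984 [322. 261.] z 0.0975 rect [560.2 -43.6] [50.3 26.1] 8.3
```

>>> carry_out(steps=[[[0.003, 0, 0], 0, 1], [[0.006, 0, 0], 0, 1], [[0.006, 0, 0], 0, 1], [[0.006, 0, 0], 0, 0.5], [[0.006, 0, 0], 0, 0.2], [[0.006, 0, 0], 0, 0], [[0.006, 0, -0.02], 0, 0], [[0.006, 0, -0.06], 0, 0], [[0.006, 0, -0.1], 0, 0], [[0.006, 0, -0.13], 0, 0]])

```text
time: 33.88
tool_pos: [0.5602, -0.045, 0.196]
ee_rot: [3.14, 0.001, 1.726]
wrist_force: [-0.4, -0.3, -0.2]
width: 0.047
finger_force: 0.0
```

```bash
python3 -c "
from h import *
robot.snapshot('top');robot.snapshot('top');st(); P=cloud(snap('wrist')); comps(P,.0425,.0485,'base',100,(0,400,0,640)); comps(P,.088,.11,'Wcol',300,(0,400,0,640)); comps(P,.066,.085,'Wkey',200,(0,400,0,640))"
```

```text
{'time': np.float64(33.975), 'tool_pos': array([ 0.562 , -0.0452,  0.1985]), 'ee_rot': array([3.1339e+00, 3.0000e-03, 1.7266e+00]), 'wrist_force': array([ 0.8378, -0.3656,  0.0513]), 'wrist_torque': array([-0.0085, -0.0976,  0.0099]), 'width': np.float64(0.0471), 'finger_force': np.float64(0.0)}
base 1724 [319. 201.] z 0.0453 rect [562.4 -59.2] [49.8 65.1] 8.4
base 1017 [320. 272.] z 0.0434 rect [ 572.7 -131.5] [83.8 80.4] 8.4
base 112 [379. 365.] z 0.0455 rect [ 662.8 -255.5] [39.3 19.4] 41.4
Wcol 894 [319. 194.] z 0.096 rect [559.7 -42.9] [25.7 25.9] 8.8
Wkey 836 [317. 269.] z 0.0754 rect [ 571.4 -124.7] [55.9 12.8] 5.4
Wkey 454 [385. 385.] z 0.0733 rect [ 668.5 -257.4] [32.8 22.7] 13.6
```

Now square: 8.4° base against 8.4° dock. Back to the key.

>>> carry_out(steps=[[[-0.01, 0, 0], 1, 0.2], [[-0.02, 0, 0], 2, 0.3], [[-0.03, -0.001, 0], 3, 0.3], [[-0.04, -0.001, 0], 4, 0.3], [[-0.05, -0.001, 0], 5, 0.3], [[-0.06, -0.002, 0], 6, 0.3], [[-0.07, -0.002, 0], 7, 0.3], [[-0.08, -0.002, 0], 8, 0.3], [[-0.0815, -0.002, 0], 9, 0.3], [[-0.0815, -0.002, 0], 9.51, 0.3]])

```text
time: 35.28
tool_pos: [0.5694, -0.1254, 0.191]
ee_rot: [-3.14, 0.005, 0.063]
wrist_force: [-0.1, 0.5, -0.3]
width: 0.0327
finger_force: 0.0
```

>>> carry_out(steps=[[[0, 0, 0.03], 0, 0.3], [[0, 0, 0.06], 0, 0.3], [[0, 0, 0.07], 0, 0.3], [[0, 0, 0.07], 0, 0.3], [[0, 0, 0.07], 0, 0.3]])

```text
time: 35.9
tool_pos: [0.5712, -0.1256, 0.1253]
ee_rot: [3.141, -0.002, 0.067]
wrist_force: [-0.2, -0.9, 0.1]
width: 0.0325
finger_force: 0.0
```

```bash
python3 t.py
```

```text
35.9 [ 0.5712 -0.1256  0.1253] cam 1.66 f [-0.2 -0.9  0.1] m [-0.006  0.013 -0.067] 0.0325
```

>>> carry_out(steps=[[[0, 0, 0.03], 0, 0.3], [[0, 0, 0.055], 0, 0.3], [[0, 0, 0.07], 0, 0.3], [[0, 0, 0.076], 0, 0.3], [[0, 0, 0.076], 0, 0.3], [[0, 0, 0.076], 0, 0.5], [[0, 0, 0.076], 0, 0.8], [[0, 0, 0.076], 0, 1], [[0, 0, 0.076], 0, 1], [[0, 0, 0.076], 0, 1]])

```text
time: 37.15
tool_pos: [0.5711, -0.1258, 0.0491]
ee_rot: [3.141, -0.001, 0.067]
wrist_force: [-0.4, -0.6, 2.9]
width: 0.0116
finger_force: 29.9
```

```bash
cat >> t.py <<'E'
m=[]
for i in range(5): robot.snapshot('top'); m.append(robot.get_obs()['wrist_torque'][2])
print('tz',np.mean(m).round(3))
E
python3 t.py
```

```text
37.15 [ 0.5711 -0.1258  0.0491] cam 1.66 f [-0.4 -0.6  2.9] m [-0.131  0.039  0.029] 0.0116
tz 0.016
```

Turn on in small steps.

>>> carry_out(steps=[[[0, 0, 0], 0.05, 1], [[0, 0, 0], 0.1, 1], [[0, 0, 0], 0.15, 1], [[0, 0, 0], 0.2, 1], [[0, 0, 0], 0.2, 1]])

```text
time: 38.02
tool_pos: [0.5711, -0.1257, 0.049]
ee_rot: [3.141, -0.001, 0.032]
wrist_force: [-0.4, -2.7, 5.3]
width: 0.0118
finger_force: 29.9
```

```bash
python3 t.py
```

```text
38.02 [ 0.5711 -0.1257  0.049 ] cam 1.695 f [-0.4 -2.7  5.3] m [-0.295  0.059  0.072] 0.0118
tz 0.076
```

>>> carry_out(steps=[[[0, 0, -0.0003], 0.05, 1], [[0, 0, -0.0003], 0.1, 1], [[0, 0, -0.0003], 0.15, 1], [[0, 0, -0.0003], 0.2, 1], [[0, 0, -0.0003], 0.2, 1]])

```text
time: 38.9
tool_pos: [0.5711, -0.1257, 0.0491]
ee_rot: [3.141, -0.001, -0.003]
wrist_force: [0.3, -2.8, 4.3]
width: 0.012
finger_force: 29.9
```

```bash
python3 t.py
```

```text
38.9 [ 0.5711 -0.1257  0.0491] cam 1.73 f [ 0.3 -2.8  4.3] m [-0.417 -0.14   0.127] 0.012
tz 0.091
```

>>> carry_out(steps=[[[0, 0, 0], 0.05, 1], [[0, 0, 0], 0.1, 1], [[0, 0, 0], 0.15, 1], [[0, 0, 0], 0.2, 1], [[0, 0, 0], 0.2, 1]])

```text
time: 39.78
tool_pos: [0.571, -0.1257, 0.0491]
ee_rot: [3.141, -0.001, -0.038]
wrist_force: [1.1, -1.5, 5.0]
width: 0.0119
finger_force: 29.9
```

```bash
python3 t.py
```

```text
39.77 [ 0.571  -0.1257  0.0491] cam 1.765 f [ 1.1 -1.5  5. ] m [-0.422 -0.067  0.164] 0.0119
tz 0.183
```

>>> carry_out(steps=[[[0, 0, 0], 0.05, 1], [[0, 0, 0], 0.1, 1], [[0, 0, 0], 0.15, 1], [[0, 0, 0], 0.2, 1], [[0, 0, 0], 0.25, 1], [[0, 0, 0], 0.25, 1]])

```text
time: 40.78
tool_pos: [0.571, -0.1257, 0.0491]
ee_rot: [3.141, -0.001, -0.081]
wrist_force: [0.1, -2.8, 5.9]
width: 0.0116
finger_force: 29.9
```

```bash
python3 t.py
```

```text
40.77 [ 0.571  -0.1257  0.0491] cam 1.808 f [ 0.1 -2.8  5.9] m [-0.405 -0.09   0.245] 0.0116
tz 0.267
```

>>> carry_out(steps=[[[0, 0, 0], 0.05, 1], [[0, 0, 0], 0.1, 1], [[0, 0, 0], 0.15, 1], [[0, 0, 0], 0.2, 1], [[0, 0, 0], 0.24, 1], [[0, 0, 0], 0.24, 1]])

```text
time: 41.78
tool_pos: [0.571, -0.1256, 0.0491]
ee_rot: [3.141, -0.001, -0.122]
wrist_force: [0.1, -1.6, 6.6]
width: 0.0119
finger_force: 30.0
```

```bash
python3 t.py; python3 -c "
from h import *
P=cloud(snap('wrist')); comps(P,.0425,.0485,'base',300,(0,400,0,640)); comps(P,.088,.11,'Wcol',300,(0,400,0,640))"
```

```text
41.77 [ 0.571  -0.1256  0.0491] cam 1.849 f [ 0.1 -1.6  6.6] m [-0.378 -0.07   0.315] 0.0119
tz 0.336
base 472 [543.  31.] z 0.0455 rect [ 669.4 -249.7] [30.8  7.8] 13.6
base 2802 [354. 198.] z 0.0433 rect [ 573.8 -131.6] [82.5 80.3] 9.1
base 4661 [222. 249.] z 0.0451 rect [566.6 -58.6] [43.5 64.4] 8.7
Wcol 723 [295. 272.] z 0.0992 rect [ 575.8 -117. ] [21.3  9.6] 29.5
Wcol 720 [348. 272.] z 0.0993 rect [ 573.8 -133.9] [ 9.5 21.2] 46.3
Wcol 1359 [150. 304.] z 0.0942 rect [570.7 -44.4] [29.5 14.4] 73.5
```

The torque is 0.336 N m with the riser square (8.7° against 9.1°). Let go and rise.

>>> carry_out(steps=[[[0, 0, 0], 0, 0.6], [[0, 0, 0], 0, 0.4], [[0, 0, 0], 0, 0.3], [[0, 0, 0], 0, 0.3], [[0, 0, -0.015], 0, 0.3], [[0, 0, -0.04], 0, 0.3], [[0, 0, -0.08], 0, 0.3], [[0, 0, -0.12], 0, 0.3], [[0, 0, -0.15], 0, 0.3], [[0, 0, -0.15], 0, 0.3]])

```text
time: 43.32
tool_pos: [0.5724, -0.1259, 0.2032]
ee_rot: [3.14, -0.008, -0.123]
wrist_force: [0.7, -0.3, -0.4]
width: 0.0328
finger_force: 0.0
```

```bash
python3 -c "
from h import *
for i in range(4): robot.snapshot('top')
st(); P=cloud(snap('wrist')); comps(P,.0425,.0485,'base',300,(0,260,150,400)); comps(P,.088,.11,'Wcol',300,(0,400,0,640)); comps(P,.07,.085,'Wkey',300,(100,300,200,400))"
```

```text
{'time': np.float64(43.525), 'tool_pos': array([ 0.5696, -0.125 ,  0.1965]), 'ee_rot': array([-3.141 ,  0.0035, -0.123 ]), 'wrist_force': array([ 1.0236, -0.8825, -0.6467]), 'wrist_torque': array([0.0656, 0.0031, 0.0075]), 'width': np.float64(0.0329), 'finger_force': np.float64(0.0)}
base 1245 [339. 173.] z 0.0434 rect [ 573.2 -131.7] [83.9 80.4] 9.1
base 2061 [266. 194.] z 0.0452 rect [562.9 -59.4] [50.5 64.3] 9.4
Wcol 917 [233. 218.] z 0.0956 rect [560.5 -43.7] [26.5 26.9] 8.4
Wkey 754 [322. 189.] z 0.0769 rect [ 572.1 -125.1] [12.  56.2] 85.9
```

```bash
python3 -c "
from bench import robot
print(robot.close_job())"
```

```text
the job is handed in; nothing more can be done
None
```

The riser is docked square against the stop pads, with the cam's key turned to about 0.34 N m, the gripper clear and the tools left as they were; I had to square a 2.5° skew and re-tighten once before handing in at about 44 s.

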